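Show the toaster's cut-out to the camera in the inspection mirror

TASK

The camera on the inspection stand cannot see the yellow-ringed reset button on the back of the toaster. Take the stand's mirror by its orange finger grip, not by the glass, and turn it until the camera would see the yellow ring in the middle of the mirror; its coil neck springs back when let go, so finish still holding the grip with the mirror steady at that angle. Leave the feet, tools, saucepan, jar and carton where they are.

Things in the scene. Friction and masses are not known exactly. Their poses are not given: they have to be found in the camera images.
- stand: Inspection stand, fixed: a flat grey bar 410 x 45 x 8 mm with a camera on a post at one end (camera top 151 mm above the bench) and the mirror on an upright coil neck at the other. Origin on the bench under the mirror's neck axis; x axis points along the bar from the camera to the mirror, z up.
- lens (a point): Centre of the camera's lens front, 347 mm from the mirror's turning axis and 120 mm above the bench, level with the mirror's centre. The camera always looks straight at the mirror's centre.
- mirror: Mirror head, frame 88 mm wide, 63 high, 6 thick; it turns only about the upright axis of its coil neck. Origin on that axis at the mirror's centre, 120 mm above the bench; x axis points level out of the reflecting face, y along its width. The ring shows when this x axis halves the angle between the directions from the mirror's centre to the lens and to the cut-out.
- neck (a point): Foot of the mirror's coil neck, on its axis, 34 mm above the bench. The neck is a weak torsion spring with friction (0.06 N m per rad plus 0.02 N m). At rest the mirror roughly faces the camera, and starts within 0.25 rad of that. Showing the ring takes 0.4 to 1.5 rad clockwise seen from above (stop at 1.6 from rest). Let go, it springs back to within 0.33 rad of rest.
- glass: The reflecting glass on the front of the mirror head, 82 x 57 mm; origin at its centre; must not be touched by the fingers.
- grip (a point): Middle of the mirror's orange finger grip: an upright paddle 10 mm thick (along the mirror's x axis), 30 wide (along its y) and 42 high, on the turning axis above the mirror. This point is 187 mm above the bench, the paddle's top 208 mm, its underside 166 mm, the top of the mirror frame below it 151.5 mm. Pinch it across its 10 mm from straight above.
- sight: Not a solid: the camera's line of sight after reflection in the mirror. Origin at the mirror's centre; x axis points level along the reflected line (where the camera looks by way of the mirror), y level to its left. It turns twice as far as the mirror, the same way. The ring is centred in the mirror when the cut-out lies on this x axis.
- toaster: Four-slot stainless toaster, fixed, 200 mm deep (x), 300 mm wide (y), 217 mm high; origin under its centre on the bench, its front with levers and knobs faces its -x, its back +x.
- cutout (a point): The marker: centre of the cut-out on the toaster's back, a yellow ring of 40 mm diameter round a red button, 120 mm above the bench, 60 mm to the -y side of the middle of the back (toaster frame). x axis points out of the back.
- foot_a: Bystander: conical zinc table foot with black rubber base, 60 mm across, 90 mm high, upright; origin under its centre.
- foot_b: Bystander: a second such foot, 60 mm across, 90 mm high.
- wrench: Bystander: steel wrench, 190 mm long, lying flat.
- screwdriver: Bystander: screwdriver, 200 mm long, lying flat.
- saucepan: Bystander: steel saucepan, 164 mm across, 75 mm high, with a handle that reaches 243 mm from its centre; origin under its centre.
- jar: Bystander: glass jar with a white cap, 72 mm across, 85 mm high; origin under its centre.
- carton: Bystander: open cardboard carton of table feet, 200 x 150 x 110 mm, flaps up to 150 mm; origin under its centre.

How it is judged (in metres and radians):
At the end, for the whole second after the job is handed in: The fingers hold the mirror (over 0.5 N), it is still (under 0.15 rad/s), and the cut-out's centre lies within 35 mm to either side of the reflected line of sight (0.04 to 0.09 rad of mirror angle), so that the ring shows well inside the mirror, through the last second (y of cutout in the frame of sight between -0.035 and 0.035 m and x of cutout in the frame of sight above 0.05 m and contact force between the fingers and mirror above 0.5 N and angular speed of mirror below 0.15 rad/s); the arm keeps its last pose, push and grip.
It fails at once if the fingers touch the mirror's glass (contact force between the fingers and glass above 0.5 N).
It fails at once if a foot, tool, pan, jar or carton is shifted by more than 20 mm (distance of any of foot_a, foot_b, wrench, screwdriver, saucepan, jar, carton from where it was at the start of the episode above 0.02 m).
It also fails if it takes over 29 s, if anything falls off the work surface, if the arm or the gripper's body presses on something with over 40 N, if the wrist force passes 120 N, or if a joint passes its speed limit or range.

ROBOT

A 6-joint arm with a two-finger parallel gripper is mounted at the origin on the work surface. World frame = base frame: x ahead of the robot, y to its left, z up, the work surface at z = 0. Lengths are in mm, angles in rad, forces in N, time in s.
With the tool pointing down it reaches from about 300 to 775 mm from the base axis. Payload 14.6 kg.
Tool frame: the origin (TCP) lies on the centre line of the jaws, within the pads' length; the fingertips stand 22 mm ahead of it and the grasp point (between the pads) lies 3 mm ahead of it (manip.tcp_to_tips is the distance from the TCP to the fingertips, in mm); z points along the fingers, y is the direction in which the jaws open and shut (so a half turn about z gives the same grasp; the last joint's range is limited). The gripper opens to 94 mm and grips with 3 to 60 N. Pads are 16 mm wide; open, the fingers measure 119 mm over their backs; the gripper's body (75 mm by 177 mm) begins 78 mm behind the grasp point.
Start: joints at [1.171, 0.3, 1.521, -0, 1.321, -0.067], TCP at [179.677, 519.813, 227.446] pointing down, gripper open.
Joint ranges: [-3.03, 3.03], [-0.79, 2.21], [0.23, 2.52], [-1.04, 4.18], [0, 3.07], [-2.55, 2.55]. Speed limits (rad/s): [2.22, 2.22, 2.57, 3.14, 3.14, 3.14].

INTERFACE

Orientations are given as [roll, pitch, yaw] about the fixed x, y, z axes, in that order (R = Rz(yaw) Ry(pitch) Rx(roll)).
In Python, from cell import manip, vision, workorder gives the robot as it stands.
- The arm moves only by the tool carry_out, never from a script. Its argument "deltas" is a list of rows, each a list of 3 entries, a list of its own where there are three numbers: the shift along the tool's x, y, z in cm, then the turn about the tool's z in degrees, then the opening, from 0 (shut) to 1 (fully open). A call has 1 to 20 rows; each row shifts and turns the commanded pose from where the row before left it, along the tool's axes as they then stand; what a row does not reach is not made up. A row lasts 1/12 s, in which the tool goes at most 41.7 mm and 7.16 degrees, less where a joint would pass 70% of its speed; a pose out of reach is approached as far as the arm can. A call with a gripper value outside its range is refused whole. The fingers move at their own pace and stop on an object; "grip_force" is the grip in N (left out, the last holds). Time passes only in rows, so rows that do not move let the fingers close. It gives the time, the measured TCP pose, the force and the opening at its end, in the units of the state.
- manip.read_state(): the state, without advancing time (a new reading comes with each control period).
- vision.camera(name): name is "scene" or "top"; returns (picture, depth): 420x560x3 uint8, red, green, blue; 420x560 float32, mm along the optical axis (not along the pixel's ray), 0 where there is no reading.
- vision.calibration(name): a dict with "mtx" (3x3 intrinsics, pixels), "eye" and "orientation" of the camera in the world. Camera axes: x right, y down, z forward; pixel columns grow to the right and rows downward; lengths in mm; the calibration is good to about 2 mm. A picture is of the moment at which its call begins. calibration takes no time and is no camera call.
- workorder.sign_off(): hands the job in, once; it reports no verdict.
The state is a dict: "clock": time; "joints": joint angles; "qd": joint speeds; "effort": joint torques, N m; "eef_pos": TCP position; "eef_rot": TCP orientation; "wrist_force": force on the tool from outside, world axes, zero at the start; "moment": the same for the moment, N m; "finger_gap": finger opening in mm.
Only numpy, scipy, OpenCV 4.12 (cv2) and the standard library are available. Lean on these libraries where they do the work, as an engineer would, in place of code of your own. Each camera call takes 0.05 s, during which the arm holds its last target.

## Working session

There is one attempt and no reset: what is moved stays moved. The work goes in short steps, Python scripts to look and compute and a tool call to move; the robot and the scene stay as the last step left them, time stands still between calls to the robot, and variables do not carry over. Pictures are saved under pics/ and viewed, and the job is handed in when it is done.

Besides the shell and the picture viewer there is one more tool, called after ">>>" as name(argument=value, ...), one argument or row to a line, values as JSON. carry_out: Moves the arm, as the interface text tells. Its arguments: {"type":"object","properties":{"deltas":{"type":"array","items":{"type":"array"}},"grip_force":{"type":"number"}},"required":["deltas"]}

```bash
mkdir -p pics; ls; python3 - <<'E'
from cell import manip, vision, workorder
import numpy as np, cv2
print(manip.read_state())
for n in("scene","top"):
    p,d=vision.camera(n); np.savez(f"{n}0.npz",p=p,d=d); cv2.imwrite(f"pics/{n}0.png",p[:,:,::-1]); print(n,vision.calibration(n))
E
```

```text
pics
{'clock': 0.0, 'joints': array([ 1.17139074e+00,  3.00495111e-01,  1.52158595e+00, -1.36246236e-05,
        1.32068029e+00, -6.66510982e-02]), 'qd': array([ 6.41809738e-05,  3.04457669e-03,  3.64334141e-04, -1.25001423e-03,
       -2.40282070e-03, -4.88752305e-04]), 'effort': array([ 2.53852464e-03, -5.31813526e+01, -3.52729154e+01,  7.09502120e-02,
        2.46710074e-02, -9.68912400e-05]), 'eef_pos': array([179.59712594, 519.60233697, 226.87108012]), 'eef_rot': array([-3.14042567e+00, -6.46699716e-05,  2.80884151e+00]), 'wrist_force': array([-0.48938568,  0.33819105, -0.26060037]), 'moment': array([-0.00989005, -0.00442894, -0.00895274]), 'finger_gap': 94.04423596429338}
scene {'mtx': array([[423.27518101,   0.        , 277.95090233],
       [  0.        , 423.27518101, 209.2396545 ],
       [  0.        ,   0.        ,   1.        ]]), 'eye': array([1253.291805  ,  347.68864978, 1054.02336155]), 'orientation': array([-2.42353089, -0.01037886,  2.11348197])}
top {'mtx': array([[401.03147071,   0.        , 276.73943841],
       [  0.        , 401.03147071, 211.59262413],
       [  0.        ,   0.        ,   1.        ]]), 'eye': array([ 483.55115086,  -50.46042749, 1346.04351421]), 'orientation': array([-3.08468152,  0.00459269, -1.59920803])}
```

View pics/scene0.png

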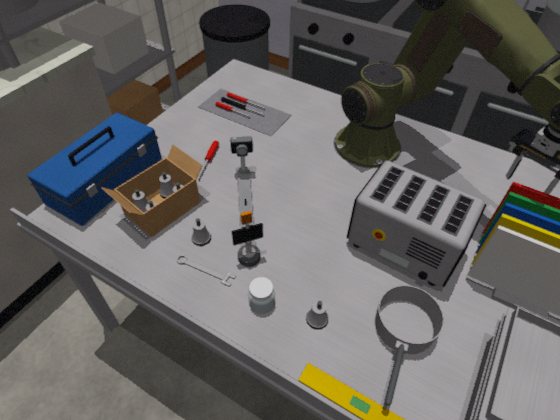

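View pics/top0.png

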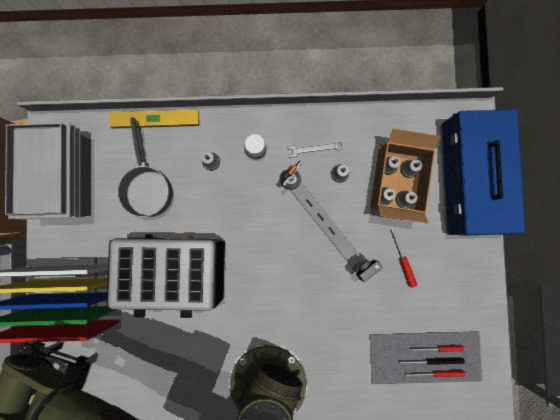

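The scene view shows the orange grip at about (246,217), the dark mirror at (247,234), the stand camera at (242,146) and the yellow ring at (379,235). In the top view the grip is near (293,169) and the stand camera near (370,268). Next I'll zoom in and measure.

```bash
cat > h.py <<'E'
import numpy as np, cv2
from scipy.spatial.transform import Rotation as R
from cell import manip, vision, workorder
C={n:vision.calibration(n) for n in("scene","top")}
def cloud(n,d):
    c=C[n]; K=c["mtx"]; v,u=np.mgrid[:420,:560]
    P=np.stack([(u-K[0,2])/K[0,0]*d,(v-K[1,2])/K[1,1]*d,d],-1).astype(float)
    return P@R.from_euler('xyz',c["orientation"]).as_matrix().T+c["eye"]
def ray(n,u,v):
    c=C[n];K=c["mtx"]; r=R.from_euler('xyz',c["orientation"]).as_matrix()@np.array([(u-K[0,2])/K[0,0],(v-K[1,2])/K[1,1],1]);return c["eye"],r/np.linalg.norm(r)
def atz(n,u,v,z):
    e,r=ray(n,u,v); return e+r*(z-e[2])/r[2]
def proj(n,P):
    c=C[n];q=R.from_euler('xyz',c["orientation"]).as_matrix().T@(np.asarray(P,float)-c["eye"]);q=c["mtx"]@q;return q[:2]/q[2]
E
python3 - <<'E'
from h import *
S=np.load("scene0.npz");T=np.load("top0.npz")
for n,I in(("scene",S),("top",T)):
    p=I["p"];P=cloud(n,I["d"]);hsv=cv2.cvtColor(p,cv2.COLOR_RGB2HSV)
    h,s,v=[hsv[...,i].astype(int) for i in range(3)]
    print(n,"bench z",np.median(P[200:260,250:300,2]) )
    m=(h>=3)&(h<=18)&(s>150)&(v>90)&(I["d"]>0)&(P[...,2]>155)&(P[...,2]<230)
    k,l,st,ce=cv2.connectedComponentsWithStats(m.astype(np.uint8))
    for i in range(1,k):
        if st[i,4]>5: print("orange",st[i],ce[i],np.median(P[l==i],0),P[l==i].min(0),P[l==i].max(0))
    m=(h>=22)&(h<=34)&(s>140)&(v>90)&(P[...,2]>60)&(P[...,2]<170)
    k,l,st,ce=cv2.connectedComponentsWithStats(m.astype(np.uint8))
    for i in range(1,k):
        if st[i,4]>5: print("yellow",st[i],ce[i],np.median(P[l==i],0))
def crop(p,x,y,w,h,f): return cv2.resize(p[y:y+h,x:x+w,::-1],None,fx=f,fy=f,interpolation=cv2.INTER_CUBIC)
a=crop(S["p"],200,120,100,150,4); b=crop(T["p"],260,140,130,150,4)[:, :400] 
b=crop(T["p"],265,150,100,150,4)
cv2.imwrite("pics/z0.png",np.hstack([a[:600,:400],b]))
cv2.imwrite("pics/z1.png",crop(S["p"],340,200,100,75,6))
for u,v in((292,178),(370,268)): print(proj("scene",atz("top",u,v,0)),atz("top",u,v,0))
E
```

```text
scene bench z 0.46789543916963794
orange [241 211  10   6  33] [245.39393939 213.18181818] [671.34059471 -93.03011571 207.91854843] [ 658.75017854 -101.87534972  204.13738981] [684.69035542 -81.46744655 210.8445185 ]
yellow [373 229  13  12  47] [379.55319149 233.4893617 ] [484.8294389  227.12763137 131.64539566]
yellow [476 233  16  25  42] [483.69047619 245.14285714] [362.36543747 483.64740596 116.38629885]
top bench z 0.26707791795183766
orange [289 166   7   9  33] [292.03030303 169.6969697 ] [666.71243154 -94.16647794 207.96888562] [ 654.9299916  -102.98250185  198.44474432] [677.81473084 -85.30126925 211.75739827]
yellow [130 117   4   5   7] [130.85714286 118.42857143] [869.67609427 415.02785651  78.7416798 ]
[246.22680287 257.03717059] [ 672.50244972 -101.2090768     0.        ]
[236.43813763 166.83279438] [ 363.31672703 -351.70102852    0.        ]
```

View pics/z0.png

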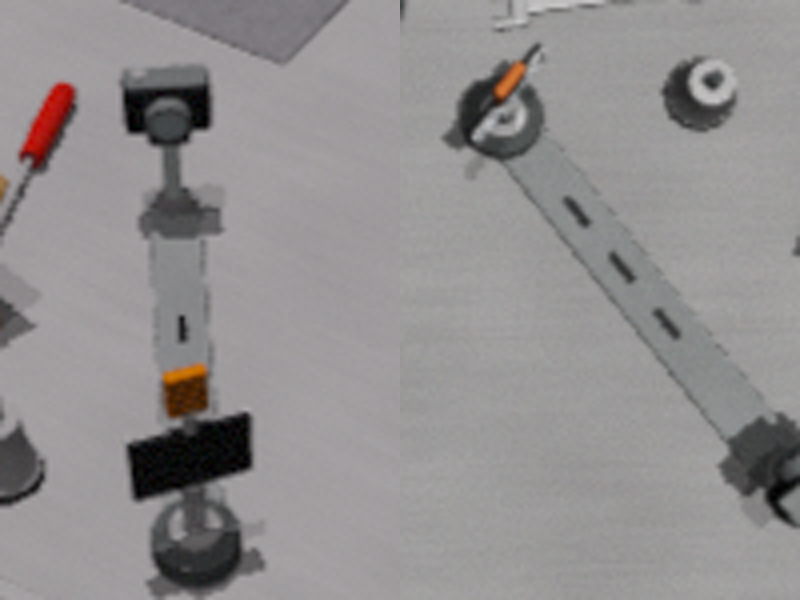

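View pics/z1.png

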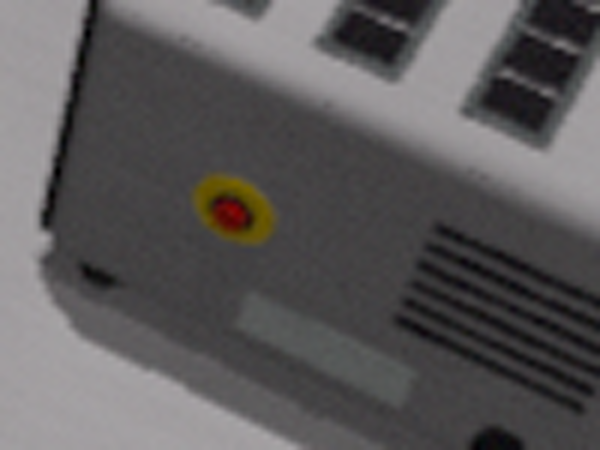

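The zoomed crops show the back of the mirror at scene (230–262, 224–244), the paddle above it, and the ring centred at about (378.6,234.8). I'll fit planes to these and compute the target angle.

```bash
cat > meas.py <<'E'
from h import *
def plane(Q):
    for _ in range(4):
        c=np.median(Q,0) if _==0 else Q.mean(0); U,s,V=np.linalg.svd(Q-c); n=V[2]; r=(Q-c)@n; Q=Q[abs(r)<max(2.5*1.4826*np.median(abs(r)),1)]
    return Q.mean(0),n,len(Q),r.std()
def mirror(S,near=(668,-95)):
    "scene-view mirror back"
    P=cloud("scene",S["d"]); p=S["p"].astype(int)
    m=(np.hypot(P[...,0]-near[0],P[...,1]-near[1])<60)&(P[...,2]>88)&(P[...,2]<152)&(p.sum(2)<120)&(S["d"]>0)
    m=cv2.erode(m.astype(np.uint8),np.ones((3,3)))>0
    return plane(P[m])
if __name__=="__main__":
    S=np.load("scene0.npz");T=np.load("top0.npz")
    print("mirror",mirror(S))
    P=cloud("scene",S["d"])
    # toaster back
    m=np.zeros((420,560),bool); m[215:262,360:440]=1
    m&=(P[...,2]>60)&(P[...,2]<180)&(P[...,0]<560)&(P[...,0]>440)
    c,n,k,s=plane(P[m]); print("back",c,n,k,s)
    for uv in((378.6,234.8),(379.5,234)):
        e,r=ray("scene",*uv); t=((c-e)@n)/(r@n); print("cut",e+r*t)
    for nme,I in(("scene",S),("top",T)):
        Q=cloud(nme,I["d"]); h=cv2.cvtColor(I["p"],cv2.COLOR_RGB2HSV).astype(int)
        m=(abs(Q[...,2]-217)<6)&(Q[...,0]>200)&(Q[...,0]<560)&(Q[...,1]>100)&(Q[...,1]<520)
        m=cv2.morphologyEx(m.astype(np.uint8),cv2.MORPH_CLOSE,np.ones((9,9)));k,l,st,ce=cv2.connectedComponentsWithStats(m)
        i=1+np.argmax(st[1:,4]); q=Q[l==i]; q=q[abs(q[:,2]-217)<8]
        print(nme,"toaster top rect",cv2.minAreaRect(q[:,:2].astype(np.float32)),np.median(q[:,2]))
    # bar & camera from top
    Q=cloud("top",T["d"])
    m=(Q[...,2]>4)&(Q[...,2]<14)&(Q[...,0]>380)&(Q[...,0]<640)&(Q[...,1]>-350)&(Q[...,1]<-110)
    q=Q[m]; print("bar",len(q),cv2.minAreaRect(q[:,:2].astype(np.float32)),cv2.fitLine(q[:,:2].astype(np.float32),cv2.DIST_HUBER,0,.01,.01).ravel())
    m=(Q[...,2]>125)&(Q[...,2]<160)&(Q[...,0]>300)&(Q[...,0]<430)&(Q[...,1]>-430)&(Q[...,1]<-280)
    q=Q[m]; print("cam",len(q),cv2.minAreaRect(q[:,:2].astype(np.float32)),q.mean(0))
    m=(Q[...,2]>140)&(Q[...,2]<240)&(Q[...,0]>600)&(Q[...,0]<740)&(Q[...,1]>-170)&(Q[...,1]<-30)
    q=Q[m]; print("mirror top",len(q),cv2.minAreaRect(q[:,:2].astype(np.float32)),q.mean(0),cv2.fitLine(q[:,:2].astype(np.float32),cv2.DIST_HUBER,0,.01,.01).ravel())
E
python3 meas.py
```

```text
mirror (array([675.79436077, -89.80121585, 123.40639861]), array([ 0.63402747,  0.77304585, -0.02023068]), 264, np.float64(1.3292289155014976))
back [485.0220844  272.10819395 127.01936271] [ 0.99892494 -0.04634314  0.00112962] 2062 1.5074135163767077
cut [482.74098885 222.75127407 119.30774498]
cut [482.81525129 224.47104305 124.19159469]
scene toaster top rect ((388.0888977050781, 286.261474609375), (291.9581298828125, 195.03553771972656), 87.3387680053711) 215.58278799110406
top toaster top rect ((382.11077880859375, 284.6598205566406), (293.7837829589844, 193.7326202392578), 87.60620880126953) 216.0819968772778
bar 1572 ((510.3633117675781, -230.07916259765625), (239.66029357910156, 258.427490234375), 89.75810241699219) [   0.7999327    0.6000897  509.3512    -214.3822   ]
cam 330 ((373.5638427734375, -314.31622314453125), (43.204750061035156, 73.64546203613281), 36.32253646850586) [ 372.05805733 -313.30433334  145.69649492]
mirror top 103 ((667.8746337890625, -93.39076232910156), (11.31592082977295, 87.23936462402344), 50.63396453857422) [665.90927398 -91.74953063 175.07963896] [ 7.7075726e-01 -6.3712889e-01  6.6578241e+02 -9.1483482e+01]
```

Fits: mirror axis ≈ (669,−93), ring ≈ (482.6,222.5,119). The stand's bar heading is 0.643. The mirror normal is now 4.02 and should be 2.945, so it needs about 61.7° clockwise. I'll rise, align the jaw and go above the grip.

>>> carry_out(
  deltas=[
    [[0,0,-2.5],0,1],
    [[0,0,-2.5],0,1],
    [[0,0,-2.5],5.1,1],
    [[0,0,0],5.1,0.6],
    [[0,0,0],5.1,0.6],
    [[0,0,0],5.1,0.6],
    [[0,0,0],0,0.6],
  ],
  grip_force=30,
)

```text
clock: 0.68
eef_pos: [179.6, 519.7, 302.2]
eef_rot: [-3.141, 0.0, 2.449]
wrist_force: [-0.4, -0.5, -0.4]
finger_gap: 70.7
```

>>> carry_out(
  deltas=[
    [[-3.8,-0.8,0],0,0.6],
    [[-3.8,-0.8,0],0,0.6],
    [[-3.8,-0.8,0],0,0.6],
    [[-3.8,-0.8,0],0,0.6],
    [[-3.8,-0.8,0],0,0.6],
    [[-3.8,-0.8,0],0,0.6],
    [[-3.8,-0.8,0],0,0.6],
    [[-3.8,-0.8,0],0,0.6],
    [[-3.8,-0.8,0],0,0.6],
    [[-3.8,-0.8,0],0,0.6],
    [[-3.8,-0.8,0],0,0.6],
    [[-3.8,-0.8,0],0,0.6],
    [[-3.8,-0.8,0],0,0.6],
    [[-3.8,-0.8,0],0,0.6],
    [[-3.8,-0.8,0],0,0.6],
    [[-3.8,-0.8,0],0,0.6],
    [[-3.8,-0.8,0],0,0.6],
    [[-3.8,-0.8,0],0,0.6],
    [[-3.8,-0.8,0],0,0.6],
    [[0,0,0],0,0.6],
  ],
)

```text
clock: 2.35
eef_pos: [642.4, -61.5, 299.8]
eef_rot: [-3.139, -0.002, 2.452]
wrist_force: [1.3, 0.7, -1.1]
finger_gap: 56.1
```

```bash
python3 - <<'E'
from h import *
s=manip.read_state();print(s["clock"],s["eef_pos"],s["eef_rot"],s["joints"])
S,d=vision.camera("scene");np.savez("scene1.npz",p=S,d=d)
cv2.imwrite("pics/s1.png",cv2.resize(S[130:280,170:330,::-1],None,fx=4,fy=4,interpolation=cv2.INTER_CUBIC))
p=s["eef_pos"];y=s["eef_rot"][2];a=np.array([668.5,-93,p[2]]);w=a-p
print("tool dx,dy",w[0]*np.cos(y)+w[1]*np.sin(y),w[0]*np.sin(y)-w[1]*np.cos(y))
E
```

```text
2.35 [642.43230462 -61.54145618 299.78589207] [-3.13937389e+00 -2.16408510e-03  2.45178544e+00] [-1.51937386e-01  4.86355041e-01  1.09985183e+00 -7.96868002e-04
  1.55838099e+00 -1.03291782e+00]
tool dx,dy -40.127659735759266 -7.676955491322655
```

View pics/s1.png

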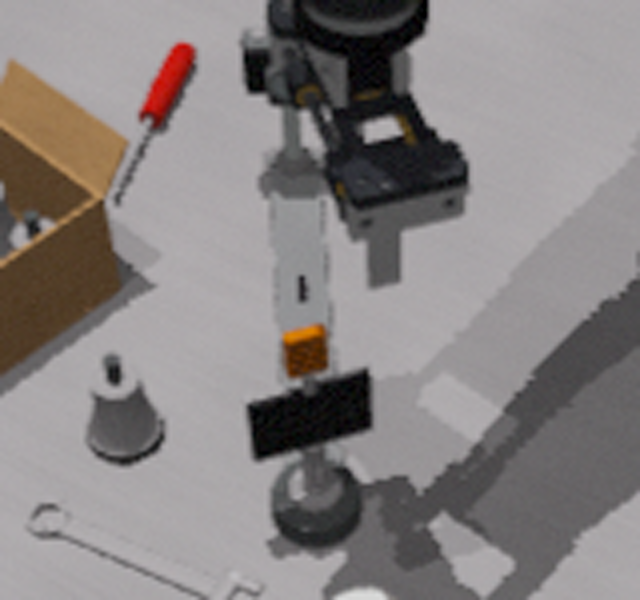

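The gripper is above and short of the grip. The paddle's top face is at about (246,212.8) in scene pixels. I'll check the paddle's position from both views.

```bash
python3 - <<'E'
from h import *
a,ra=ray("scene",245.8,212.6);b,rb=ray("top",292.2,169.6)
t=np.linalg.lstsq(np.stack([ra,-rb],1),b-a,rcond=None)[0]
print(a+ra*t[0],b+rb*t[1],atz("scene",245.8,212.6,208),atz("top",292.2,169.6,205))
E
```

```text
[667.78463443 -94.41103307 204.44287822] [668.01246134 -94.81356248 204.49533215] [670.23610354 -92.55999901 208.        ] [667.9309127  -94.79395437 205.        ]
```

>>> carry_out(
  deltas=[
    [[-2.0,-0.4,0],0,0.6],
    [[-2.0,-0.3,0],0,0.6],
    [[0,0,0],0,0.6],
    [[0,0,2],0,0.6],
    [[0,0,2],0,0.6],
    [[0,0,1],0,0.6],
    [[0,0,0.5],0,0.6],
    [[0,0,0],0,0.6],
    [[0,0,0],0,0.6],
  ],
)

```text
clock: 3.15
eef_pos: [666.9, -86.9, 248.5]
eef_rot: [3.141, 0.001, 2.454]
wrist_force: [-0.5, 0.6, 0.1]
finger_gap: 56.5
```

```bash
python3 - <<'E'
from h import *
s=manip.read_state();print(s["clock"],s["eef_pos"],s["eef_rot"])
S,d=vision.camera("scene")
T,d=vision.camera("top")
f=lambda p:cv2.resize(p[:,:,::-1],None,fx=5,fy=5,interpolation=cv2.INTER_CUBIC)
cv2.imwrite("pics/s2.png",np.hstack([f(S[150:265,205:285]),f(T[120:235,250:330])]))
E
```

```text
3.15 [666.94998803 -86.89595245 248.521439  ] [3.14102920e+00 9.21691753e-04 2.45365267e+00]
```

View pics/s2.png

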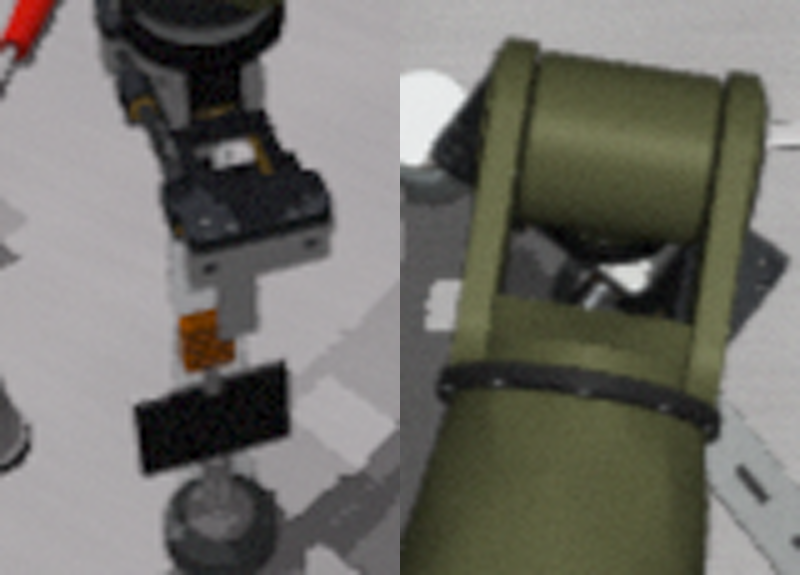

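The near finger, at crop x≈237, stands to the right of the paddle at x≈207. I'll check by projection whether that agrees with the remaining ~5 mm offset.

```bash
python3 - <<'E'
from h import *
s=manip.read_state();p=s["eef_pos"];Rt=R.from_euler('xyz',s["eef_rot"]).as_matrix()
for y in(28,35,40):
  for x in (-8,8):
    q=proj("scene",p+Rt@np.array([x,y,22]));print(y,x,(q-[205,150])*5+2)
q=lambda a:(proj("scene",a)-[205,150])*5+2
print(q((668.5,-93.5,208)),q((668.5,-93.5,166)),q((668.5,-93.5,8)))
E
```

```text
28 -8 [217.06723239 334.3712548 ]
28 8 [246.99784331 326.65146543]
35 -8 [221.04964327 344.30782432]
35 8 [251.08672834 336.52358257]
40 -8 [223.91388135 351.45442512]
40 8 [254.02747669 343.62366291]
[206.36082549 312.16485941] [209.97768177 362.74138216] [221.96591366 530.37952865]
```

>>> carry_out(
  deltas=[
    [[-0.5,-0.4,0],0,0.6],
    [[0,0,0],0,0.6],
    [[0,0,0],0,0.6],
    [[0,0,0],0,0.6],
    [[0,0,0],0,0.6],
  ],
)

```text
clock: 3.67
eef_pos: [668.2, -93.6, 247.5]
eef_rot: [3.142, 0.0, 2.453]
wrist_force: [0.6, -0.4, 0.1]
finger_gap: 56.2
```

>>> carry_out(
  deltas=[
    [[0,0,2],0,0.6],
    [[0,0,2],0,0.6],
    [[0,0,1.2],0,0.6],
    [[0,0,0.5],0,0.6],
    [[0,0,0],0,0.6],
    [[0,0,0],0,0.6],
    [[0,0,0],0,0.6],
  ],
)

```text
clock: 4.25
eef_pos: [668.6, -93.6, 191.8]
eef_rot: [3.141, 0.002, 2.453]
wrist_force: [1.3, 0.6, 0.2]
finger_gap: 56.2
```

```bash
python3 - <<'E'
from h import *
s=manip.read_state();print(s["clock"],s["eef_pos"],s["eef_rot"],s["wrist_force"])
S,d=vision.camera("scene")
cv2.imwrite("pics/s3.png",cv2.resize(S[170:265,205:285,::-1],None,fx=6,fy=6,interpolation=cv2.INTER_CUBIC))
E
```

```text
4.25 [668.59450234 -93.61729246 191.77071194] [3.14072601e+00 1.55533382e-03 2.45274332e+00] [1.31282908 0.64662661 0.18743104]
```

View pics/s3.png

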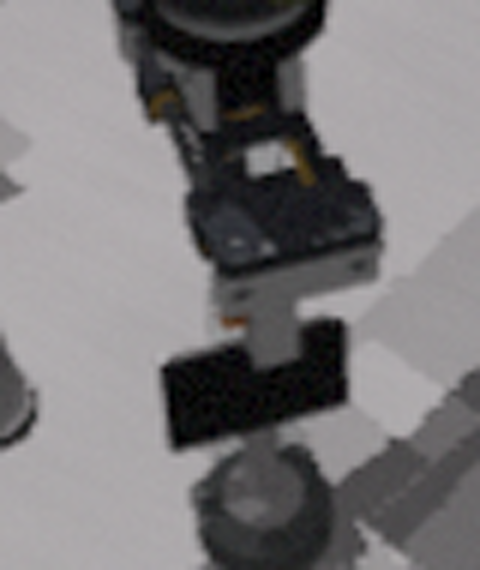

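The jaws straddle the paddle, and a bit of orange shows at (232,320) left of the finger. Closing now.

>>> carry_out(
  deltas=[
    [[0,0,0],0,0],
    [[0,0,0],0,0],
    [[0,0,0],0,0],
    [[0,0,0],0,0],
    [[0,0,0],0,0],
    [[0,0,0],0,0],
    [[0,0,0],0,0],
    [[0,0,0],0,0],
    [[0,0,0],0,0],
    [[0,0,0],0,0],
  ],
  grip_force=30,
)

```text
clock: 5.13
eef_pos: [668.9, -92.5, 190.8]
eef_rot: [3.139, 0.001, 2.453]
wrist_force: [5.4, 5.7, 0.5]
finger_gap: 10.0
```

Gripped at a 10 mm gap, with a side force of about 8 N along +y of the tool. I'll relax that, then turn.

>>> carry_out(
  deltas=[
    [[0,0.15,0],0,0],
    [[0,0,0],0,0],
    [[0,0,0],0,0],
    [[0,0,0],0,0],
  ],
)

```text
clock: 5.47
eef_pos: [669.1, -92.4, 190.8]
eef_rot: [3.141, 0.0, 2.453]
wrist_force: [-3.0, 1.0, 4.2]
finger_gap: 9.9
```

>>> carry_out(
  deltas=[
    [[0,0,0],3,0],
    [[0,0,0],4,0],
    [[0,0,0],4,0],
    [[0,0,0],4,0],
    [[0,0,0],4,0],
    [[0,0,0],4,0],
    [[0,0,0],4,0],
    [[0,0,0],4,0],
    [[0,0,0],4,0],
    [[0,0,0],3,0],
    [[0,0,0],0,0],
    [[0,0,0],0,0],
  ],
)

```text
clock: 6.47
eef_pos: [670.2, -91.8, 190.8]
eef_rot: [3.138, 0.0, 1.79]
wrist_force: [7.1, 4.0, 0.4]
finger_gap: 9.5
```

>>> carry_out(
  deltas=[
    [[0,0,0],4,0],
    [[0,0,0],4,0],
    [[0,0,0],4,0],
    [[0,0,0],4,0],
    [[0,0,0],4,0],
    [[0,0,0],3.5,0],
    [[0,0,0],0,0],
    [[0,0,0],0,0],
    [[0,0,0],0,0],
    [[0,0,0],0,0],
  ],
)

```text
clock: 7.3
eef_pos: [671.0, -91.9, 190.9]
eef_rot: [3.136, -0.001, 1.38]
wrist_force: [15.5, 4.4, -1.1]
finger_gap: 9.9
```

```bash
python3 - <<'E'
from meas import *
s=manip.read_state();print(s["clock"],s["eef_pos"],s["eef_rot"],s["wrist_force"],s["moment"])
f=lambda p:cv2.resize(p[:,:,::-1],None,fx=5,fy=5,interpolation=cv2.INTER_CUBIC)
A=[]
for i in range(3):
    p,d=vision.camera("scene");A.append(d)
np.savez("scene4.npz",p=p,d=np.median(A,0))
T,dt=vision.camera("top");np.savez("top4.npz",p=T,d=dt)
cv2.imwrite("pics/s4.png",np.hstack([f(p[170:285,200:280]),f(T[120:235,250:330])]))
M=mirror(dict(p=p,d=np.median(A,0)),(669,-93));print(M, np.arctan2(M[1][1],M[1][0]))
E
```

```text
7.3 [670.96551031 -91.85488362 190.87731376] [ 3.13595928e+00 -1.25840700e-03  1.38005460e+00] [15.51984303  4.40915505 -1.10492605] [ 0.51571238 -2.90182737  0.13082924]
(array([678.76221507, -86.76789656, 126.72544972]), array([ 0.98143976, -0.19171272,  0.00471538]), 161, np.float64(0.48288469035335796)) -0.19290911104383826
```

View pics/s4.png

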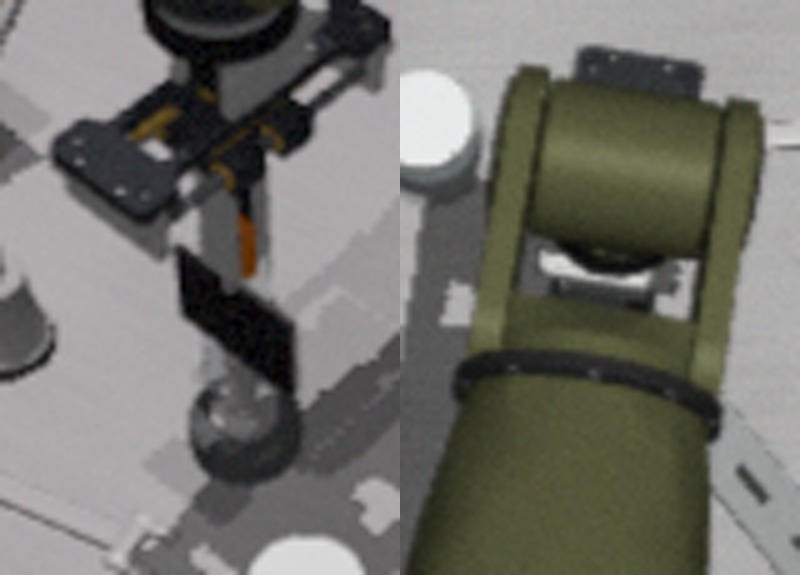

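The mirror's back plane now gives a normal of 2.949, and the tool yaw gives 2.951. The target is 2.945–2.950. I'll relieve the 15 N side load and check again.

>>> carry_out(
  deltas=[
    [[0,0.2,0],0,0],
    [[0,0,0],0,0],
    [[0,0,0],0,0],
    [[0,0,0],0,0],
    [[0,0,0],0,0],
    [[0,0,0],0,0],
    [[0,0,0],0,0],
    [[0,0,0],0,0],
  ],
)

```text
clock: 8.17
eef_pos: [671.5, -91.9, 190.9]
eef_rot: [3.141, -0.001, 1.38]
wrist_force: [-0.2, 5.8, 4.1]
finger_gap: 10.0
```

```bash
python3 - <<'E'
from meas import *
s=manip.read_state();print(s["clock"],s["eef_pos"],s["eef_rot"],s["wrist_force"],s["finger_gap"],abs(s["qd"]).max())
A=[]
for i in range(3):
    p,d=vision.camera("scene");A.append(d)
np.savez("scene5.npz",p=p,d=np.median(A,0))
M=mirror(dict(p=p,d=np.median(A,0)),(671,-92));n=np.arctan2(M[1][1],M[1][0])+np.pi;print(M,n)
s=manip.read_state();print(s["eef_rot"][2]+np.pi/2)
# stand heading checks: centre row of bar from top, upper camera body in both views
for nm in("scene","top"):
    I=np.load(nm+"0.npz");Q=cloud(nm,I["d"])
    m=(Q[...,2]>105)&(Q[...,2]<160)&(abs(Q[...,0]-370)<70)&(abs(Q[...,1]+315)<70)
    print(nm,m.sum(),cv2.minAreaRect(Q[m][:,:2].astype(np.float32)))
I=np.load("top0.npz");Q=cloud("top",I["d"]);u=np.array([.8,.6]);o=np.array([668.2,-94.2])
q=Q[(Q[...,2]>5)&(Q[...,2]<13)][:,:2];t=(q-o)@u;w=(q-o)@[-.6,.8];k=(t<-60)&(t>-270)&(abs(w)<35)
for a in range(-270,-60,42):
    j=k&(t>=a)&(t<a+42);print(a,j.sum(),np.percentile(w[j],[2,98]),np.mean(np.percentile(w[j],[2,98])))
lens=0.6425+np.pi
for ax in((668.2,-94.2),(671.5,-92),(674,-91)):
  for c in((482.7,222.8),(482,221),(479.5,221)):
    v=np.array(c)-ax; sg=2*n-lens; print(ax,c,"y",-v[0]*np.sin(sg)+v[1]*np.cos(sg),"x",v@[np.cos(sg),np.sin(sg)])
E
```

```text
8.1667 [671.45234711 -91.92879998 190.86487138] [ 3.14055928e+00 -1.13053466e-03  1.38017842e+00] [-0.2011888   5.76498508  4.09002692] 10.000717747142655 0.002341002202580917
(array([678.80058746, -86.59467792, 126.64989726]), array([ 0.98189588, -0.18941746, -0.00123047]), 174, np.float64(0.6054772114029299)) 2.9510236790313797
2.9509491192059816
scene 362 ((380.4751892089844, -312.0573425292969), (48.43882751464844, 74.0318832397461), 35.66448974609375)
top 358 ((373.7275390625, -314.1958923339844), (43.61106491088867, 73.64546203613281), 36.322532653808594)
-270 148 [-21.90852227  22.58299133] 0.33723452911335094
-228 144 [-20.84640768  22.32673066] 0.7401614890220838
-186 151 [-21.06840225  23.18092943] 1.056263589455508
-144 149 [-21.99631656  22.59983207] 0.30175775447267306
-102 133 [-20.86741016  21.97661229] 0.5546010627326687
(668.2, -94.2) (482.7, 222.8) y -6.505055063230685 x 367.2287219957398
(668.2, -94.2) (482, 221) y -4.970777988270299 x 366.05569435017856
(668.2, -94.2) (479.5, 221) y -2.8357620938450054 x 367.3563507731248
(671.5, -92) (482.7, 222.8) y -2.542256430396634 x 367.0667744869346
(671.5, -92) (482, 221) y -1.0079793554362482 x 365.89374684137334
(671.5, -92) (479.5, 221) y 1.1270365389890458 x 367.19440326431965
(674, -91) (482.7, 222.8) y 0.11302203320715876 x 367.51342455211073
(674, -91) (482, 221) y 1.6472991081675445 x 366.34039690654953
(674, -91) (479.5, 221) y 3.78231500259281 x 367.6410533294958
```

```bash
python3 -c "
from cell import workorder;print(workorder.sign_off())"
```

```text
the job is handed in; nothing more can be done
None
```

I pinched the orange grip from straight above and turned the mirror about 61.5° clockwise. I handed the job in at about 8.3 s, with the gripper still holding it.

- **Mirror angle:** The depth fit to the mirror's back and the tool's yaw both gave a normal of 2.951 rad. The target I worked out was 2.945–2.950 rad.
- **Ring position:** The ring's centre comes out 7 mm or less from the reflected line of sight, against the 35 mm allowed. That holds across all my position estimates.
- **Hold:** The arm was still, the finger gap was 10.0 mm at a 30 N grip setting, and about 7 N was left on the wrist. A side load of about 15 N had built up during the turn, and I relieved it before the last check.
- **Disagreement:** The two cameras differed by about 3–6 mm on absolute positions in x. The shift was much the same for the mirror and the toaster, so it hardly affects the angle.
- **Not measured:** I did not re-measure the bystanders at the end. The arm stayed above them throughout, and I saw no sign of contact in the wrist force.

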